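# Collect the locker padlocks with the tipping tray

## Task

Lay the orange padlock from the bench into the blue tipping tray, on its bare metal half with the other two. Then press the yellow tab down with the gripper until the tray rests firmly on its stop (about 15 N on the tab, never more than 25 N) and hold it there for a second, so that all three padlocks slide onto the red end. Finally let the tray come back up level gently, keeping the gripper on the tab so that it does not spring back, and leave the bottle, tape and carton alone.

Things in the scene. Friction and masses are not known exactly. Their poses are not given: they have to be found in the camera images.
- stand: Grey steel stand of the tipping tray, bolted to the bench; base plate 240 x 270 mm, two uprights 139 mm high. Its origin is on the bench surface under the middle of the tray's hinge. The tray is mounted on a level hinge pin along the stand's x axis, 125 mm above the origin. The tray's long side lies along the stand's y axis, the yellow tab at its -y end.
- tray (a joint): Tilt of the tray in rad: 0 is level (resting place, its rear buffer), growing as the yellow tab goes down to a rubber-cushioned stop at about 0.45. A spring always pushes it back to level: about 3 to 6 N down on the middle of the tab holds it anywhere in between, and the force climbs steeply (10 N or so per mm) once the stop is reached; let go, it snaps back and throws the padlocks.
- tray_floor (a point): Middle of the floor's upper face, 16 mm above the hinge pin; tilts with the tray. z is normal to the floor, y along the tray away from the tab, x across. Inside 320 mm long (y) and 180 mm wide (x); walls 5 mm thick, 24 mm high. Bare slippery metal except for the red end, y below -50 mm. Padlocks start sliding at 0.22 to 0.37 rad tilt and take up to a second.
- tray_tab (a point): Middle of the upper face of the yellow pressing tab, 195 mm from the middle of the tray along its -y and level with the floor; axes like tray_floor. The tab is 120 mm wide (x) and sticks out 60 mm beyond the end wall (y -165 to -225 of the tray), 8 mm thick.
- lock_orange_center (a point): Orange padlock, lying flat on the bench at the start: centre of its body, half-way up. Body 34 mm (x) x 40 mm (y) x 16 mm (z); steel shackle of 8 mm bar sticks out along +x to 43 mm from the centre. About 0.09 kg.
- lock_blue_center (a point): Blue padlock, same shape and same axes, lying in the bare half of the tray.
- lock_green_center (a point): Green padlock, same shape and same axes, lying in the bare half of the tray.
- bottle: Bystander: amber bottle, 60 mm across, 130 mm high; origin at the centre of its underside.
- tape: Bystander: roll of tape lying flat, 96 mm across, 45 mm high; origin at the centre of its underside.
- carton: Bystander: open cardboard carton 130 x 90 x 70 mm; origin at the centre of its underside.
Mind the look-alikes: they are no part of the job. Leave any white look-alike of the part that bears lock_green_center alone.

How it is judged:
On the way, in this order (a step that is already met when the one before it is completed fails the run):
1. the orange padlock lies in the bare half of the level tray, released (z of lock_orange_center in the frame of tray_floor between 0 and 0.04 m and x of lock_orange_center in the frame of tray_floor between -0.09 and 0.09 m and y of lock_orange_center in the frame of tray_floor between -0.05 and 0.16 m and contact force between the fingers and lock_orange below 0.05 N and linear speed of lock_orange below 0.02 m/s and value of joint tray below 0.05 rad), for 0.2 s.
2. the tray is held on its stop with at least 9 N on it for 0.6 s, all three padlocks on the red end (contact force between the fingers and tray above 9 N and value of joint tray above 0.43 rad and z of lock_blue_center in the frame of tray_floor between 0 and 0.04 m and x of lock_blue_center in the frame of tray_floor between -0.09 and 0.09 m and y of lock_blue_center in the frame of tray_floor between -0.16 and -0.05 m and z of lock_green_center in the frame of tray_floor between 0 and 0.04 m and x of lock_green_center in the frame of tray_floor between -0.09 and 0.09 m and y of lock_green_center in the frame of tray_floor between -0.16 and -0.05 m and z of lock_orange_center in the frame of tray_floor between 0 and 0.04 m and x of lock_orange_center in the frame of tray_floor between -0.09 and 0.09 m and y of lock_orange_center in the frame of tray_floor between -0.16 and -0.05 m), for 0.6 s.
At the end, for the whole second after the job is handed in: The tray is level again (within 0.04 rad), all three padlocks lie still in it with their body centres on the red end (more than 50 mm from the tray's middle towards the tab), and nothing is touched (z of lock_blue_center in the frame of tray_floor between 0 and 0.04 m and x of lock_blue_center in the frame of tray_floor between -0.09 and 0.09 m and y of lock_blue_center in the frame of tray_floor between -0.16 and -0.05 m and z of lock_green_center in the frame of tray_floor between 0 and 0.04 m and x of lock_green_center in the frame of tray_floor between -0.09 and 0.09 m and y of lock_green_center in the frame of tray_floor between -0.16 and -0.05 m and z of lock_orange_center in the frame of tray_floor between 0 and 0.04 m and x of lock_orange_center in the frame of tray_floor between -0.09 and 0.09 m and y of lock_orange_center in the frame of tray_floor between -0.16 and -0.05 m and value of joint tray below 0.04 rad and linear speed of each of lock_blue, lock_green, lock_orange below 0.02 m/s).
It fails at once if the tray is pushed with more than 25 N (contact force between any of the fingers, the arm and tray above 25 N).
It fails at once if the tray springs back or is slammed (faster than 1.5 rad/s) (velocity of joint tray above 1.5 rad/s or velocity of joint tray below -1.5 rad/s).
It fails at once if the bottle, tape or carton is moved by more than 20 mm (distance of any of bottle, tape, carton from where it was at the start of the episode above 0.02 m).
It also fails if it takes over 64 s, if anything falls off the work surface, if the arm or the gripper's body presses on something with over 40 N, if the wrist force passes 120 N, or if a joint passes its speed limit or range.

## Robot

A 6-joint arm with a two-finger parallel gripper is mounted at the origin on the work surface. World frame = base frame: x ahead of the robot, y to its left, z up, the work surface at z = 0. Lengths are in m, angles in rad, forces in N, time in s.
With the tool pointing down it reaches from about 0.375 to 0.9 m from the base axis. Payload 3.1 kg.
Tool frame: the origin (TCP) lies at the centre of the arm's flange, where the gripper is bolted on; the fingertips stand 173 mm ahead of it and the grasp point (between the pads) lies 155 mm ahead of it; z points along the fingers, y is the line along which they close (so a half turn about z gives the same grasp; the last joint's range is limited). The gripper opens to 85 mm and grips with 20 to 120 N. Pads are 22 mm wide; open, the fingers measure 114 mm over their backs; the gripper's body (76 mm by 85 mm) begins 54 mm behind the grasp point. The pads swing forward as they close: fully open they stand 13 mm farther back than shut.
Start: joints at [-1.458, 0.527, 1.433, -0, 1.181, -0.178], TCP at [0.179, -0.599, 0.405] pointing down, gripper open.
Joint ranges: [-3.08, 3.08], [-0.75, 2.2], [0.22, 2.44], [-1.43, 4.57], [0, 2.65], [-2.85, 2.85]. Speed limits (rad/s): [2.79, 2.79, 3.14, 3.14, 3.14, 3.14].

## Interface

Orientations are given as a unit quaternion [x, y, z, w].
In Python, from station import * gives the robot as it stands.
- The arm moves only by the shell command python3 -m jog 'ROWS' [OPENING] [FORCE]. ROWS is a JSON object of lists of equal length, an entry for each row: "linear": the shift along the world's x, y, z in mm, a list of three; "turn": the turn about the world's z in units of 5 degrees (1.0 is 5 degrees). A call has 1 to 12 rows; each row shifts and turns the commanded pose from where the row before left it; what a row does not reach is not made up. A row lasts 1/8 s, in which the tool goes at most 62.5 mm and 10.7 degrees, less where a joint would pass 70% of its speed; a pose out of reach is approached as far as the arm can. A call is refused whole if a number of a shift passes 62.5 or a number of a turn 1, either way. A call with a gripper value outside its range is refused whole. OPENING is the opening, from 0 (shut) to 1 (fully open), set as the call begins (- or left out, the last holds). The fingers move at their own pace and stop on an object; FORCE is the grip in N (left out, the last holds). Time passes only in rows, so rows that do not move let the fingers close. It gives the time, the measured TCP pose, the force, the opening and the grip force at its end, in the units of the state.
- sense(): the state, without advancing time (a new reading comes with each control period).
- snapshot(name): name is "side" or "top"; returns the picture (420x560x3 uint8, red, green, blue); there is no depth.
- get_calibration(name): a dict with "fx", "fy", "cx", "cy" (pixels), "dist_coeffs" ([k1, k2, p1, p2, k3] as OpenCV has them; the pictures are not rectified), "world_to_cam" (4x4, takes a point from world to camera coordinates). Camera axes: x right, y down, z forward; pixel columns grow to the right and rows downward; lengths in m; the calibration is good to about 2 mm. A picture is of the moment at which its call begins. get_calibration takes no time and is no camera call.
- sign_off(): hands the job in; it is judged then, once.
The state is a dict: "t": time; "q": joint angles; "qd": joint speeds; "tau": joint torques, N m; "tcp_pos": TCP position; "tool_rot": TCP orientation; "force": force on the tool from outside, world axes, zero at the start; "ft_torque": the same for the moment, N m; "finger_gap": opening from 0.0 (shut) to 1.0 (fully open); "gripper_force": force on a finger pad.
Only numpy, scipy, OpenCV 4.12 (cv2) and the standard library are available. Lean on these libraries where they do the work, as an engineer would, in place of code of your own. Each camera call takes 0.05 s, during which the arm holds its last target. There are 200 camera calls.

## Working session

There is one attempt and no reset: what is moved stays moved. The work goes in short steps, Python scripts to look and compute and a shell command to move; the robot and the scene stay as the last step left them, time stands still between calls to the robot, and variables do not carry over. Pictures are saved under pics/ and viewed, at most 11 in all, crops included, and the job is handed in when it is done.

```bash
mkdir -p pics; python3 - <<'E'
from station import *
import cv2
for n in("top","side"):
    cv2.imwrite(f"pics/{n}0.png",snapshot(n)[:,:,::-1])
    c=get_calibration(n);print(n,c)
s=sense();print(s["t"],s["tool_rot"],s["force"],s["finger_gap"])
E
```

```text
top {'fx': 422.99518547964664, 'fy': 422.99518547964664, 'cx': 275.0793191367831, 'cy': 208.16696312144688, 'dist_coeffs': array([-0.02022262,  0.        ,  0.        ,  0.        ,  0.        ]), 'world_to_cam': array([[-0.0038521 , -0.99997867, -0.00527513, -0.04000623],
       [-0.99774977,  0.00419651, -0.06691627,  0.55089543],
       [ 0.06693698,  0.00500549, -0.99774465,  1.28044346],
       [ 0.        ,  0.        ,  0.        ,  1.        ]])}
side {'fx': 382.4150583765082, 'fy': 382.4150583765082, 'cx': 275.16230547475857, 'cy': 209.71420842647353, 'dist_coeffs': array([0.01704348, 0.        , 0.        , 0.        , 0.        ]), 'world_to_cam': array([[-0.98165407, -0.18969214, -0.01929214,  0.5352622 ],
       [-0.07213716,  0.46314661, -0.88334107,  0.17512112],
       [ 0.17649794, -0.86574367, -0.46833361,  0.89970373],
       [ 0.        ,  0.        ,  0.        ,  1.        ]])}
0.1 [ 9.89448438e-01  1.44882030e-01  3.22737034e-05 -9.92182553e-04] [ 0.36241946  0.26179369 -0.14768262] 1.0010678315954848
```

View pics/top0.png

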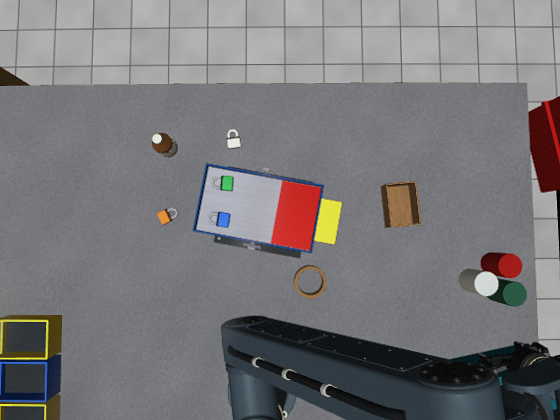

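View pics/side0.png

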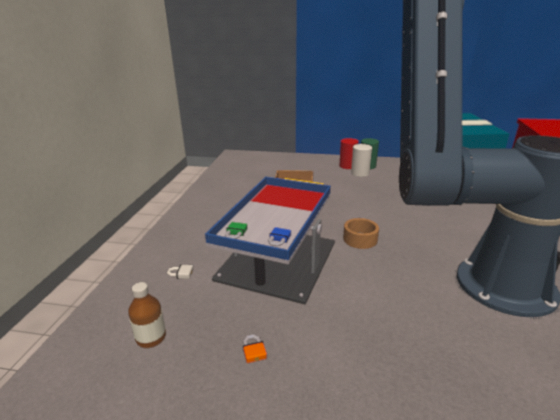

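The top view shows the orange padlock's body near (164,216), with its shackle towards (174,211). The tray's corners are near (206,164), (323,185), (312,252) and (193,231), and the tab is near (328,221). The white look-alike is at (233,140), clear of the path. I'll segment by colour and convert to world positions.

```bash
cat > h.py <<'E'
from station import *
import cv2, numpy as np
from scipy.spatial.transform import Rotation as R
def world(n,px,z):
    c=get_calibration(n);K=np.array([[c["fx"],0,c["cx"]],[0,c["fy"],c["cy"]],[0,0,1]])
    u=cv2.undistortPoints(np.array(px,float).reshape(-1,1,2),K,np.array(c["dist_coeffs"])).reshape(-1,2)
    T=np.linalg.inv(c["world_to_cam"]);d=np.c_[u,np.ones(len(u))]@T[:3,:3].T;o=T[:3,3]
    return o+d*((z-o[2])/d[:,2])[:,None]
def mask(im,lo,hi,box):
    m=cv2.inRange(cv2.cvtColor(im,cv2.COLOR_RGB2HSV),np.array(lo),np.array(hi))
    k=np.zeros_like(m);x0,y0,x1,y1=box;k[y0:y1,x0:x1]=255
    m&=k
    nn,l,st,ce=cv2.connectedComponentsWithStats(m)
    if nn<2:return None
    i=1+np.argmax(st[1:,4]);p=np.argwhere(l==i)[:,::-1]
    return p,ce[i]
E
python3 - <<'E'
from h import *
im=snapshot("top");si=snapshot("side")
def show(name,n,i,lo,hi,box,z):
    r=mask(i,lo,hi,box)
    if r is None:print(name,None);return
    p,c=r;rect=cv2.minAreaRect(p.astype(np.float32));w=world(n,cv2.boxPoints(rect),z)
    e=w-np.roll(w,1,0);L=np.linalg.norm(e,axis=1)
    print(name,len(p),c.round(1),"W",world(n,[c],z)[0].round(4),"sides",L[:2].round(4),"ang",np.degrees(np.arctan2(e[:2,1],e[:2,0])).round(1))
show("orange","top",im,(5,150,120),(16,255,255),(150,200,185,230),.016)
show("green","top",im,(50,100,60),(80,255,255),(200,165,245,200),.157)
show("blue","top",im,(100,150,150),(120,255,255),(205,205,238,230),.157)
show("yellow","top",im,(25,150,120),(35,255,255),(300,180,360,260),.141)
show("red","top",im,(0,180,120),(4,255,255),(260,170,330,260),.141)
show("orange side","side",si,(5,180,120),(16,255,255),(230,330,280,370),.012)
# outer rim corners z=.165
w=world("top",[(206,164),(323,185),(312,252),(193,231)],.165);print(w.round(3),np.linalg.norm(w-np.roll(w,1,0),axis=1).round(3),w.mean(0))
t=world("top",[(168.5,213.5),(175,210)],.008);print(t.round(3))
r=R.from_quat(sense()["tool_rot"]).as_matrix();print(r.round(3))
for n,px in(("bottle",(156,139)),("tape",(310,281)),("carton",(400,205))):print(n,world("top",[px],.05)[0].round(3))
cv2.imwrite("pics/o1.png",cv2.resize(im[195:235,145:195,::-1],None,fx=12,fy=12,interpolation=cv2.INTER_CUBIC))
E
```

```text
orange 111 [163.3 216.8] W [0.5258 0.3023 0.016 ] sides [0.0389 0.0261] ang [ 27.3 -63.5]
green 157 [226.7 182.8] W [0.6121 0.09   0.157 ] sides [0.0388 0.0304] ang [  0.3 -90.3]
blue 139 [223.2 219.3] W [0.5115 0.0992 0.157 ] sides [0.0275 0.0374] ang [80.4 -9.2]
yellow 867 [327.8 221.1] W [ 0.5061 -0.1888  0.141 ] sides [0.0563 0.1186] ang [ 79.8 -10.6]
red 2444 [295.8 215.1] W [ 0.523  -0.1003  0.141 ] sides [0.1075 0.1763] ang [ 79.2 -10.8]
orange side 333 [254.4 351.7] W [0.526 0.305 0.012] sides [0.0393 0.0398] ang [ -63.9 -152. ]
[[ 0.663  0.146  0.165]
 [ 0.604 -0.174  0.165]
 [ 0.422 -0.142  0.165]
 [ 0.48   0.18   0.165]] [0.187 0.326 0.185 0.328] [0.5420909  0.00255528 0.165     ]
[[0.536 0.288 0.008]
 [0.547 0.268 0.008]]
[[ 0.958  0.287 -0.   ]
 [ 0.287 -0.958  0.001]
 [ 0.    -0.001 -1.   ]]
bottle [0.761 0.319 0.05 ]
tape [ 0.332 -0.145  0.05 ]
carton [ 0.557 -0.417  0.05 ]
```

View pics/o1.png

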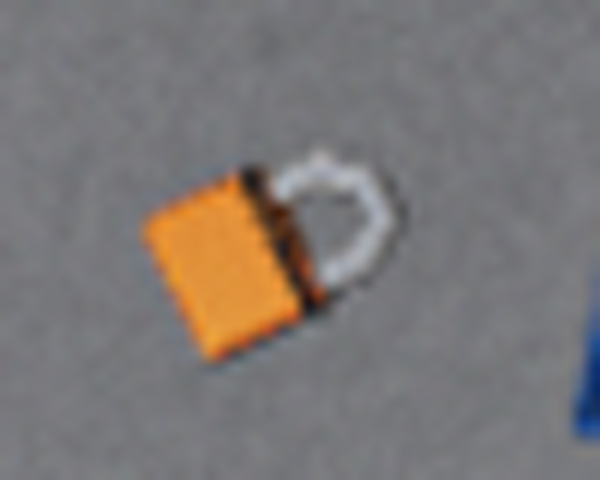

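The crop shows the orange body's corners near full-image (157,214), (165,209), (172,220) and (163,225), with the shackle pointing image up-right, which is world -63°. That puts the centre at about (0.527, 0.300), and the grip line along 27°. The measured sizes match the given ones: red 107x176, tab 56x119 and tray 326x186 mm. The tray's middle is at (0.542, 0.0026) and its y axis points at 79.4°. Next I move above the orange padlock.

```bash
python3 -m jog '{"linear":[[30,40,0],[30,40,0],[30,40,0],[30,40,0],[30,40,0],[30,40,0],[30,40,0],[30,40,0],[30,40,0],[30,40,0]],"turn":[1,1,1,1,1,1,1,1,1,1]}' 0.75 40
python3 -m jog '{"linear":[[5,50,0],[5,50,0],[5,50,0],[5,50,0],[5,50,0],[5,50,0],[5,50,0],[5,50,0],[5,50,0],[3,49,0],[0,0,0]],"turn":[1,1,1,1,1,1,1,1,1,1,0]}'
python3 - <<'E'
from h import *
s=sense();r=R.from_quat(s["tool_rot"]).as_matrix();print(s["q"],s["tcp_pos"],np.degrees(np.arctan2(r[1,1],r[0,1])))
cv2.imwrite("pics/s2.png",snapshot("side")[200:420,100:400,::-1].repeat(2,0).repeat(2,1))
E
```

```text
t: 1.45
tcp_pos: [0.48, -0.1973, 0.4047]
tool_rot: [0.835, 0.551, 0.0, 0.0]
force: [0.7, -1.3, -0.6]
finger_gap: 0.749
gripper_force: 0.0
t: 2.82
tcp_pos: [0.5268, 0.3033, 0.4044]
tool_rot: [0.523, 0.852, 0.0, 0.0]
force: [-0.9, -0.7, -0.9]
finger_gap: 0.75
gripper_force: 0.0
[ 3.38676580e-01  5.04467348e-01  1.47781977e+00  6.62056768e-04
  1.15853223e+00 -1.31598811e-01] [0.52681209 0.30333317 0.40440789] 26.929597236769308
```

View pics/s2.png

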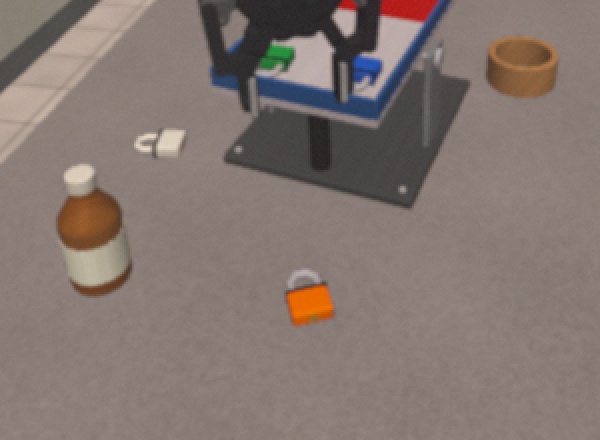

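The fingers hang above the orange padlock, which lies at crop (310,305), with nothing else nearby. Descending and grasping.

```bash
python3 -m jog '{"linear":[[0,-2,-45],[0,0,-45],[0,0,-45],[0,0,-45],[0,0,-30],[0,0,-14],[0,0,-8],[0,0,0]],"turn":[0,0,0,0,0,0,0,0]}'
python3 -m jog '{"linear":[[0,0,0],[0,0,0],[0,0,0],[0,0,0],[0,0,0],[0,0,0]],"turn":[0,0,0,0,0,0]}' 0 40
python3 -m jog '{"linear":[[0,0,10],[0,0,40],[0,0,50],[0,0,60],[0,0,60],[0,0,0]],"turn":[0,0,0,0,0,0]}'
python3 - <<'E'
from h import *
cv2.imwrite("pics/s3.png",snapshot("side")[100:400,150:400,::-1].repeat(2,0).repeat(2,1))
E
```

```text
t: 3.88
tcp_pos: [0.5276, 0.298, 0.1732]
tool_rot: [0.525, 0.851, 0.0, 0.0]
force: [0.7, 1.3, -0.0]
finger_gap: 0.75
gripper_force: 0.0
t: 4.62
tcp_pos: [0.5278, 0.2986, 0.1742]
tool_rot: [0.525, 0.851, 0.001, 0.001]
force: [-0.3, -0.6, 6.1]
finger_gap: 0.454
gripper_force: 42.3
t: 5.38
tcp_pos: [0.5282, 0.2988, 0.3989]
tool_rot: [0.525, 0.851, 0.005, 0.004]
force: [0.2, -0.1, -0.2]
finger_gap: 0.451
gripper_force: 41.6
```

View pics/s3.png

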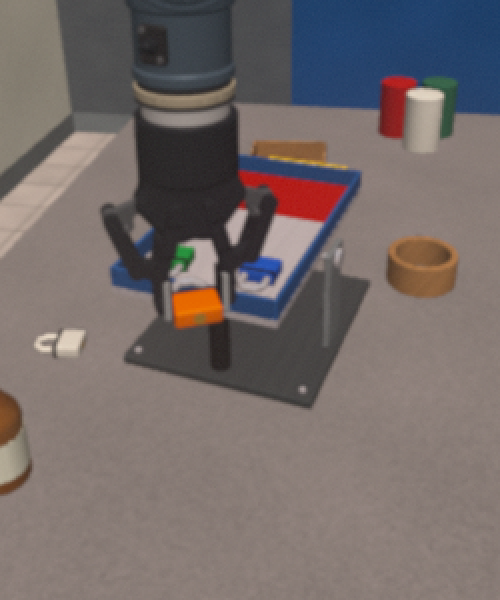

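The padlock is held squarely between the pads, at crop (198,308). The grip gap of 38.5 mm matches the body. Carrying it over the tray now. The target is tray (0.0025, 0.04), with the shackle pointing along the tray's -y.

```bash
python3 -m jog '{"linear":[[3,-32,0],[3,-32,0],[3,-32,0],[3,-32,0],[3,-32,0],[3,-32,0],[3,-32,0],[3,-32,0],[0,0,0],[0,0,0]],"turn":[-0.94,-0.94,-0.94,-0.94,-0.94,-0.94,-0.94,-0.94,0,0]}'
python3 - <<'E'
from h import *
s=sense();r=R.from_quat(s["tool_rot"]).as_matrix();print(np.degrees(np.arctan2(r[1,1],r[0,1])))
a=snapshot("side")[90:290,180:380,::-1];cv2.imwrite("pics/s4.png",cv2.resize(a,None,fx=3,fy=3))
E
```

```text
t: 6.68
tcp_pos: [0.5506, 0.0426, 0.3914]
tool_rot: [0.771, 0.637, -0.001, -0.001]
force: [-0.7, 0.8, -0.8]
finger_gap: 0.458
gripper_force: 41.6
-10.924826960882212
```

View pics/s4.png

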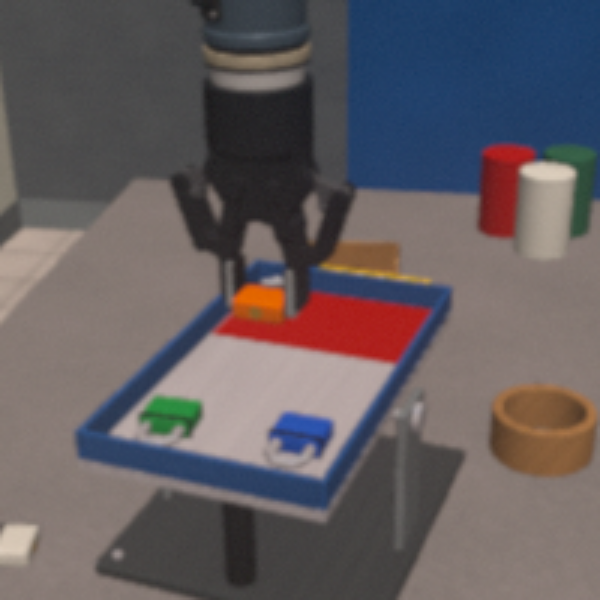

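The padlock hangs over the middle of the tray, at crop (262,303), about 75 mm above the floor. The blue one at (303,432) and the green one at (170,415) are clear. Lowering and releasing.

```bash
python3 -m jog '{"linear":[[0,0,-20],[0,0,-25],[0,0,-15],[0,0,-7],[0,0,-4],[0,0,-2],[0,0,0]],"turn":[0,0,0,0,0,0,0]}'
python3 -m jog '{"linear":[[0,0,0],[0,0,0],[0,0,0],[0,0,0]],"turn":[0,0,0,0]}' 0.65 40
python3 -m jog '{"linear":[[0,0,0],[0,0,10],[0,0,30],[0,0,30],[0,-30,20],[0,-45,0],[0,-45,0],[0,-45,0],[0,0,0]],"turn":[0,0,0,0,0,0,0,0,0]}'
python3 - <<'E'
from h import *
im=snapshot("side");a=im[90:290,180:380,::-1];cv2.imwrite("pics/s5.png",cv2.resize(a,None,fx=3,fy=3))
E
```

```text
t: 7.6
tcp_pos: [0.5514, 0.0422, 0.3201]
tool_rot: [0.771, 0.636, 0.0, 0.0]
force: [-0.5, 0.3, -0.9]
finger_gap: 0.454
gripper_force: 41.6
t: 8.1
tcp_pos: [0.5512, 0.0422, 0.3198]
tool_rot: [0.771, 0.636, 0.0, 0.0]
force: [0.4, 0.5, 0.2]
finger_gap: 0.648
gripper_force: 0.0
t: 9.22
tcp_pos: [0.5514, -0.1257, 0.4105]
tool_rot: [0.773, 0.635, 0.0, 0.001]
force: [-0.3, -0.2, 0.7]
finger_gap: 0.652
gripper_force: 0.0
```

View pics/s5.png

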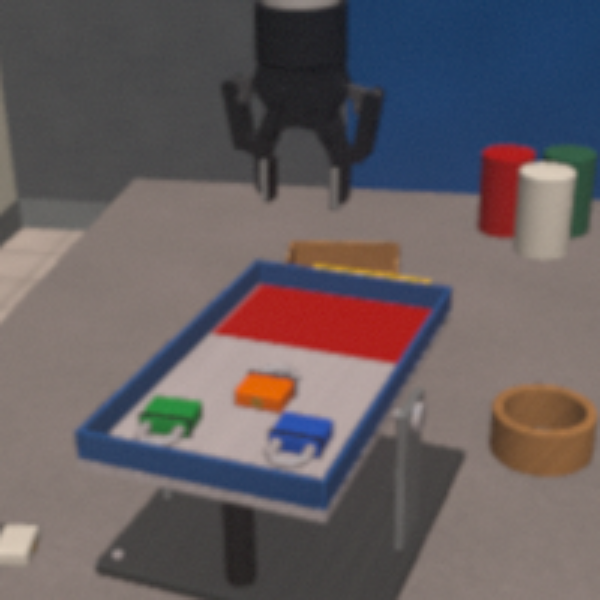

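The orange padlock lies flat at crop (265,390), on bare metal and clear of the green and blue ones; the tray is level. Next I close the gripper over the tab, which I put at (0.506, -0.189).

```bash
python3 -m jog '{"linear":[[-23,-33,0],[-23,-33,0],[0,0,-30],[0,0,-30],[0,0,-20],[0,0,-5],[0,0,0],[0,0,0]],"turn":[0,0,0,0,0,0,0,0]}' 0 20
python3 - <<'E'
from h import *
im=snapshot("side");cv2.imwrite("pics/s6.png",cv2.resize(im[90:290,180:380,::-1],None,fx=3,fy=3))
p,c=mask(snapshot("top"),(5,150,120),(16,255,255),(190,160,330,260));w=world("top",[c],.157)[0]
d=w[:2]-[.542,.0026];print(len(p),w,"tray x,y",d@[.983,-.184],d@[.184,.983])
E
```

```text
t: 10.28
tcp_pos: [0.5057, -0.1885, 0.3258]
tool_rot: [0.771, 0.637, 0.0, 0.001]
force: [-0.0, 0.7, 0.3]
finger_gap: 0.0
gripper_force: 0.0
133 [0.55109473 0.04631425 0.157     ] tray x,y 0.0008966934667546522 0.044644533820807755
```

View pics/s6.png

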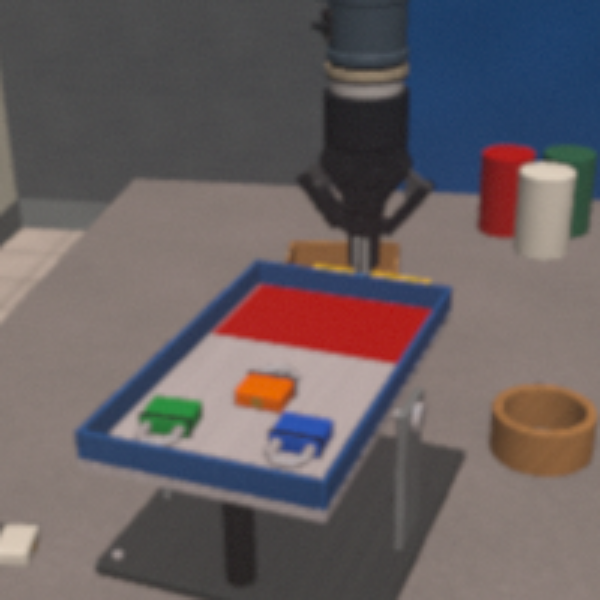

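The closed fingers stand just above the tab, at crop (362,268), and all three padlocks are in the bare half. Next I come down gently to contact.

```bash
python3 -m jog '{"linear":[[0,-4,-4],[0,0,-4],[0,0,-2],[0,0,-2],[0,0,-2],[0,0,0]],"turn":[0,0,0,0,0,0]}'; python3 -m jog '{"linear":[[0,0,-3],[0,0,-3],[0,0,-3],[0,0,0]],"turn":[0,0,0,0]}'
```

```text
t: 11.12
tcp_pos: [0.5051, -0.1929, 0.3108]
tool_rot: [0.771, 0.637, -0.0, 0.0]
force: [-2.0, -1.4, 5.1]
finger_gap: -0.001
gripper_force: 2.4
t: 11.62
tcp_pos: [0.5053, -0.193, 0.3015]
tool_rot: [0.771, 0.636, -0.0, 0.0]
force: [-2.8, -3.7, 5.5]
finger_gap: -0.003
gripper_force: 2.5
```

Contact at about 5 N, matching the spring. Pressing on at about 0.4 rad/s and slowing before the stop.

```bash
python3 -m jog '{"linear":[[0,0,-6],[0,0.5,-10],[0,0.5,-10],[0,0.5,-10],[0,0.5,-10],[0,0.5,-6],[0,0.5,-4],[0,0,-3],[0,0,0]],"turn":[0,0,0,0,0,0,0,0,0]}'
```

```text
t: 12.75
tcp_pos: [0.5059, -0.1888, 0.2428]
tool_rot: [0.772, 0.636, 0.001, -0.0]
force: [0.0, 1.9, 5.6]
finger_gap: -0.0
gripper_force: 2.7
```

```bash
python3 -m jog '{"linear":[[0,0.5,-3],[0,0.5,-3],[0,0,-2],[0,0,-1],[0,0,0]],"turn":[0,0,0,0,0]}'
```

```text
t: 13.38
tcp_pos: [0.5058, -0.1883, 0.2337]
tool_rot: [0.771, 0.636, 0.001, 0.0]
force: [0.3, -0.2, 3.2]
finger_gap: -0.001
gripper_force: 1.6
```

```bash
python3 -m jog '{"linear":[[0,0,-1],[0,0,-1],[0,0,-1],[0,0,0]],"turn":[0,0,0,0]}'
```

```text
t: 13.88
tcp_pos: [0.5053, -0.1888, 0.2306]
tool_rot: [0.771, 0.636, 0.0, 0.0]
force: [0.9, 0.8, 3.7]
finger_gap: -0.0
gripper_force: 1.5
```

```bash
python3 -m jog '{"linear":[[0,0,-1],[0,0,-0.5],[0,0,0]],"turn":[0,0,0]}';python3 -m jog '{"linear":[[0,0,-0.5],[0,0,-0.5],[0,0,0]],"turn":[0,0,0]}'
```

```text
t: 14.25
tcp_pos: [0.5052, -0.1887, 0.2292]
tool_rot: [0.771, 0.636, -0.0, -0.0]
force: [0.3, 0.6, 3.1]
finger_gap: 0.002
gripper_force: 1.5
t: 14.62
tcp_pos: [0.5052, -0.1887, 0.2282]
tool_rot: [0.771, 0.637, -0.0, -0.0]
force: [1.5, 0.5, 3.5]
finger_gap: 0.0
gripper_force: 1.5
```

```bash
for i in 1; do python3 -m jog '{"linear":[[0,0,-1],[0,0,0]],"turn":[0,0]}'; done; python3 - <<'E'
from h import *
im=snapshot("side");cv2.imwrite("pics/s7.png",cv2.resize(im[90:290,180:380,::-1],None,fx=3,fy=3))
E
```

```text
t: 14.88
tcp_pos: [0.5051, -0.1887, 0.2271]
tool_rot: [0.771, 0.637, -0.0, -0.0]
force: [-0.1, 1.4, 3.5]
finger_gap: 0.001
gripper_force: 1.5
```

View pics/s7.png

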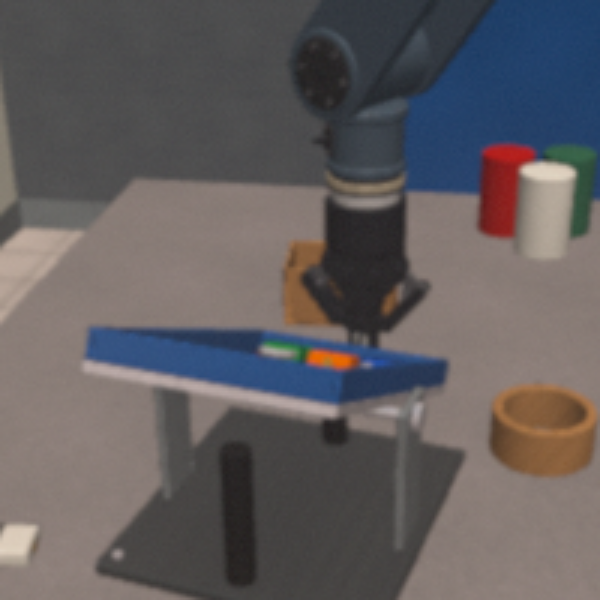

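The tray is tilted far down and all three padlocks have slid towards the tab end: green at (283,352), orange at (330,360), blue at (375,365). It isn't on the stop yet, so I continue in 1 mm steps.

```bash
python3 -m jog '{"linear":[[0,0,-1],[0,0,0]],"turn":[0,0]}'; python3 -m jog '{"linear":[[0,0,-0.7],[0,0,0]],"turn":[0,0]}'
```

```text
t: 15.18
tcp_pos: [0.5051, -0.1887, 0.2261]
tool_rot: [0.771, 0.637, -0.0, -0.0]
force: [0.2, 0.6, 4.1]
finger_gap: 0.002
gripper_force: 1.5
t: 15.42
tcp_pos: [0.5051, -0.1887, 0.2255]
tool_rot: [0.771, 0.637, -0.0, -0.0]
force: [0.2, 1.1, 4.3]
finger_gap: -0.002
gripper_force: 1.6
```

```bash
python3 -m jog '{"linear":[[0,0,-0.7],[0,0,0]],"turn":[0,0]}'
```

```text
t: 15.68
tcp_pos: [0.5052, -0.1886, 0.2252]
tool_rot: [0.771, 0.637, -0.0, -0.0]
force: [-0.3, 1.4, 6.9]
finger_gap: -0.0
gripper_force: 3.1
```

The stop is reached and the force is climbing.

```bash
python3 -m jog '{"linear":[[0,0,-0.6],[0,0,0]],"turn":[0,0]}'
```

```text
t: 15.92
tcp_pos: [0.5051, -0.1886, 0.225]
tool_rot: [0.771, 0.636, 0.0, -0.0]
force: [-1.4, 1.3, 10.1]
finger_gap: 0.004
gripper_force: 4.3
```

```bash
python3 -m jog '{"linear":[[0,0,-0.6],[0,0,-0.3],[0,0,0]],"turn":[0,0,0]}'
```

```text
t: 16.3
tcp_pos: [0.5051, -0.1885, 0.2247]
tool_rot: [0.771, 0.636, 0.0, 0.0]
force: [-1.2, 2.6, 14.7]
finger_gap: 0.002
gripper_force: 6.2
```

```bash
python3 -m jog '{"linear":[[0,0,0],[0,0,0],[0,0,0],[0,0,0],[0,0,0],[0,0,0],[0,0,0],[0,0,0],[0,0,0],[0,0,0]],"turn":[0,0,0,0,0,0,0,0,0,0]}'
python3 - <<'E'
from h import *
im=snapshot("top");cv2.imwrite("pics/t8.png",cv2.resize(im[140:270,180:360,::-1],None,fx=4,fy=4))
E
```

```text
t: 17.55
tcp_pos: [0.5051, -0.1885, 0.2247]
tool_rot: [0.771, 0.637, 0.0, 0.0]
force: [-2.5, 2.4, 14.1]
finger_gap: -0.003
gripper_force: 6.1
```

View pics/t8.png

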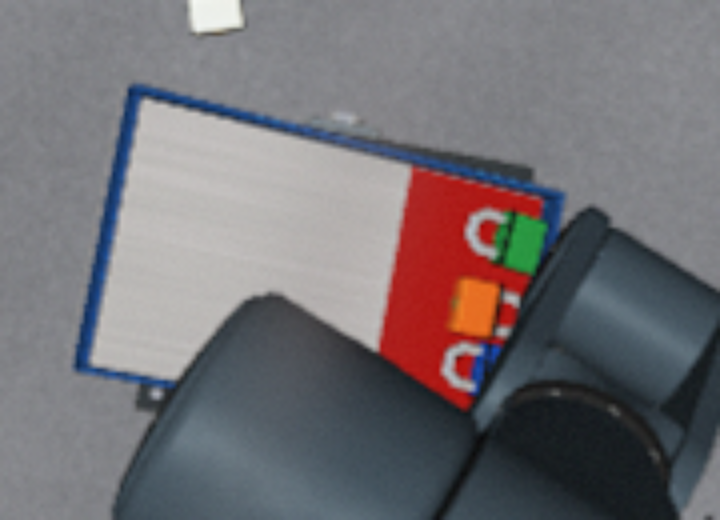

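All three padlocks are on the red end: green at crop (523,242), orange at (475,305), and blue at (485,370), partly hidden by the arm. The tray was held at 14–15 N for over a second. Now I let it rise gently with the gripper on the tab.

```bash
python3 -m jog '{"linear":[[0,0,1],[0,0,2],[0,0,3],[0,0,5],[0,-0.5,6],[0,-0.5,6],[0,-0.5,6],[0,-0.5,6],[0,-0.5,6],[0,-0.5,6],[0,0,5],[0,0,4]],"turn":[0,0,0,0,0,0,0,0,0,0,0,0]}'
python3 -m jog '{"linear":[[0,-0.5,4],[0,0,4],[0,0,4],[0,0,4],[0,0,3],[0,0,3],[0,0,2],[0,0,2],[0,0,0]],"turn":[0,0,0,0,0,0,0,0,0]}'
```

```text
t: 19.1
tcp_pos: [0.5052, -0.1916, 0.2796]
tool_rot: [0.771, 0.636, 0.0, -0.0]
force: [-0.1, -2.1, 1.7]
finger_gap: 0.003
gripper_force: 1.1
t: 20.23
tcp_pos: [0.5052, -0.1921, 0.3054]
tool_rot: [0.771, 0.636, 0.0, -0.0]
force: [-0.6, -1.0, 1.7]
finger_gap: -0.003
gripper_force: 0.7
```

```bash
python3 -m jog '{"linear":[[0,0,1],[0,0,1],[0,0,1],[0,0,1],[0,0,1],[0,0,1],[0,0,1],[0,0,1],[0,0,1],[0,0,1],[0,0,0]],"turn":[0,0,0,0,0,0,0,0,0,0,0]}'
```

```text
t: 21.6
tcp_pos: [0.5053, -0.1924, 0.3153]
tool_rot: [0.771, 0.637, -0.0, 0.0]
force: [0.6, -0.3, 0.3]
finger_gap: -0.0
gripper_force: 0.0
```

Contact has ended with the tray at level height. I back off straight up and clear the view to check.

```bash
python3 -m jog '{"linear":[[0,0,2],[0,0,5],[0,0,20],[0,0,35],[0,0,40],[0,-40,10],[0,-45,0],[0,-45,0],[0,-40,0],[0,0,0],[0,0,0]],"turn":[0,0,0,0,0,0,0,0,0,0,0]}'
python3 - <<'E'
from h import *
im=snapshot("top")
for n,lo,hi in(("orange",(7,150,120),(16,255,255)),("green",(50,100,60),(80,255,255)),("blue",(100,150,150),(120,255,255))):
    r=mask(im,lo,hi,(280,183,322,250))
    if r:
        w=world("top",[r[1]],.157)[0];d=w[:2]-[.542,.0026];print(n,len(r[0]),r[1],"tray",d@[.983,-.184],d@[.184,.983])
cv2.imwrite("pics/t9.png",np.vstack([cv2.resize(i[:,:,::-1],(700,290)) for i in (im[140:270,60:420],snapshot("side")[150:350,60:420])]))
E
```

```text
t: 22.98
tcp_pos: [0.5049, -0.3618, 0.4271]
tool_rot: [0.771, 0.636, 0.0, -0.001]
force: [-0.1, -0.4, 0.2]
finger_gap: -0.001
gripper_force: 0.0
orange 146 [299.54794521 215.23972603] tray 0.0007705768436612173 -0.11426416719796312
green 156 [312.69871795 198.31410256] tray 0.05305898593471156 -0.1415716928413022
blue 140 [307.45       232.78571429] tray -0.042566309044303335 -0.1439546454237901
```

View pics/t9.png

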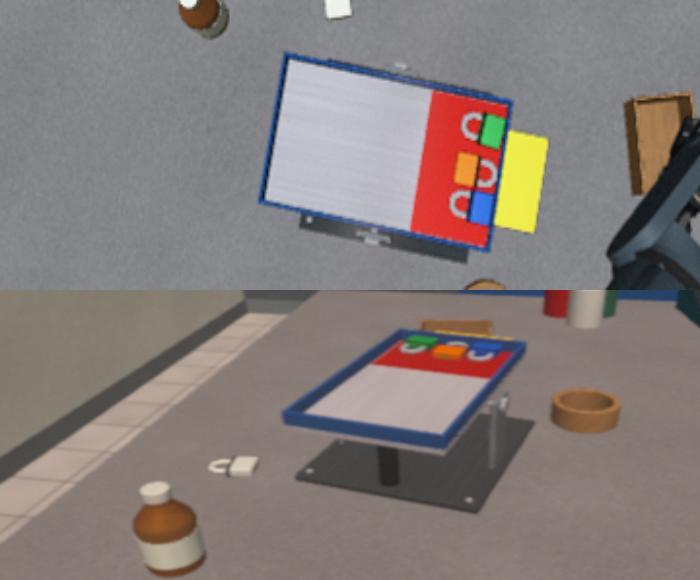

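The tray is level and all three padlocks lie flat on the red end, with tray y between -0.114 and -0.144. The bottle, tape and carton look untouched, and the gripper is clear.

```bash
python3 -c "from station import *; print(sign_off())"
```

```text
the job is handed in; nothing more can be done
None
```

I handed the job in at about 23 s: all three padlocks lie on the red end of the level tray after more than a second on the stop at 14–15 N, and the bottle, tape and carton look unmoved; the sign-off returned no verdict.

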